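Sort bone-fixator rods by length in a gauge tray

ROBOT

A 7-joint arm with a two-finger parallel gripper is mounted at the origin on a cart in front of the work surface, level with it; the furniture and walls round the work are solid. World frame = base frame: x ahead of the robot, y to its left, z up, the work surface at z = 0. Lengths are in m, angles in rad, forces in N, time in s.
With the tool pointing down it reaches from about 0.425 to 0.925 m from the base axis. Payload 6.8 kg.
Tool frame: the origin (TCP) lies midway between the tips of the shut fingers; the grasp point (between the pads) lies 19 mm behind it; z points along the fingers, y is the direction in which the jaws open and shut (so a half turn about z gives the same grasp; the last joint's range is limited). The gripper opens to 85 mm and grips with 20 to 120 N. Pads are 22 mm wide; open, the fingers measure 114 mm over their backs; the gripper's body (76 mm by 85 mm) begins 54 mm behind the grasp point. The pads swing forward as they close: fully open they stand 13 mm farther back than shut.
Start: joints at [-1.388, 0.477, 0.022, 1.555, -0.011, 1.109, -0.083], TCP at [0.194, 0.647, 0.231] pointing down, gripper open.
Joint ranges: [-2.96, 2.96], [-0.34, 2.1], [-1.41, 1.46], [0.24, 2.44], [-1.37, 4.51], [0.17, 1.92], [-2.96, 2.96]. Speed limits (rad/s): [2.39, 2.39, 3.14, 3.14, 3.14, 3.14, 3.14].

INTERFACE

Orientations are given as a unit quaternion [w, x, y, z].
In Python, from station import bot, vision gives the robot as it stands.
- The arm moves only by the tool move_arm, never from a script. Its argument "increments" is text: rows parted by semicolons, each of 7 numbers parted by spaces: the opening, from 0 (shut) to 1 (fully open), then the shift along the world's x, y, z in mm, then the turn, a rotation vector about the world's x, y, z in rad. In form: grip x y z rx ry rz; .... A call has exactly 8 rows; each row shifts and turns the commanded pose from where the row before left it; what a row does not reach is not made up. A row lasts 1/8 s, in which the tool goes at most 62.5 mm and 10.7 degrees, less where a joint would pass 70% of its speed; a pose out of reach is approached as far as the arm can. A call with a gripper value outside its range is refused whole. The fingers move at their own pace and stop on an object; "newtons" is the grip in N (left out, the last holds). Time passes only in rows, so rows that do not move let the fingers close, or fill a call up. It gives the time, the measured TCP pose, the force and the opening at its end, in the units of the state.
- bot.get_obs(): the state, without advancing time (a new reading comes with each control period).
- vision.read_camera(name): name is "scene" or "side" or "wrist"; returns (picture, depth): 480x640x3 uint8, red, green, blue; 480x640 float32, m along the optical axis (not along the pixel's ray), 0 where there is no reading.
- vision.calibration(name): a dict with "fx", "fy", "cx", "cy" (pixels), "k1" (the pictures are not rectified: a ray, as slopes to the right and down, at radius r is drawn at 1 + k1 r^2 times it, then the intrinsics apply), "R" (3x3) and "t" (3): a world point X has camera coordinates R X + t; the wrist camera has in their place "hand_eye" (4x4, takes a point from camera to tool coordinates, whose origin is the TCP and whose axes are the flange's). Camera axes: x right, y down, z forward; pixel columns grow to the right and rows downward; lengths in m; the calibration is good to about 2 mm. A picture is of the moment at which its call begins: read the wrist's pose just before it. calibration takes no time and is no camera call.
- bot.hand_in(): hands the job in, once; it reports no verdict.
The state is a dict: "t": time; "q": joint angles; "joint_vel": joint speeds; "joint_torque": joint torques, N m; "eef_pos": TCP position; "tool_rot": TCP orientation; "contact_force": force on the tool from outside, world axes, zero at the start; "torque": the same for the moment, N m; "gripper_width": opening from 0.0 (shut) to 1.0 (fully open).
Only numpy, scipy, OpenCV 4.12 (cv2) and the standard library are available. Lean on these libraries where they do the work, as an engineer would, in place of code of your own. Each camera call takes 0.05 s, during which the arm holds its last target.

TASK

Sort the two loose fixator rods (dark steel with blue end caps) by length: lay each one in the slot of the grey gauge tray that is just a little longer than the rod, so that it lies flat on the bottom of the slot, and let go. The short rod belongs in the shortest slot, the long rod in the longest; nothing goes in the slot of middle length.

Things in the scene. Friction and masses are not known exactly. Their poses are not given: they have to be found in the camera images.
- gauge_tray: fixed 120 x 122 mm tray: grey base 6 mm thick, aluminium ribs up to z 22 mm. Three slots along x, centred at x 0, 28 mm wide, floor at z 6: longest (108 mm inside) at y +40, shortest (68) at y 0, middle length (88) at y -40. Ribs are cut away from x -19 to +19 right across, so fingers closing along y reach down beside a rod. Origin: centre of underside, on the worktop; z up.
- rod_short: dark steel rod, 54 mm long over its two blue hexagonal end caps; bar 10 mm diameter, caps 14 mm across flats and 8 mm long; about 30 g. Lies on a flat of its caps on the worktop. Origin at its middle on the axis (7 mm above what it lies on); x along the rod, ends alike; it may be turned any amount about x.
- rod_long: dark steel rod, 94 mm long over its two blue hexagonal end caps; bar 10 mm diameter, caps 14 mm across flats and 8 mm long; about 50 g. Lies on a flat of its caps on the worktop. Origin at its middle on the axis (7 mm above what it lies on); x along the rod, ends alike; it may be turned any amount about x.
Not all that is in view belongs to the job. What is shaped like the rod_short but white is not meant.

How it is judged:
At the end, for the whole second after the job is handed in: The 54 mm rod lies at rest on the floor of the shortest slot and the 94 mm rod on the floor of the longest: each rod's middle within 15 mm of the slot's middle lengthwise and 12 mm crosswise, its axis less than 18 mm above the tray's underside and within 0.3 rad of the slot's direction (x of rod_short in the frame of gauge_tray between -0.015 and 0.015 m and y of rod_short in the frame of gauge_tray between -0.012 and 0.012 m and z of each of rod_short, rod_long in the frame of gauge_tray below 0.018 m and angle between the x axis of each of rod_short, rod_long and the x axis of gauge_tray, either way round below 0.3 rad and linear speed of each of rod_short, rod_long below 0.02 m/s and x of rod_long in the frame of gauge_tray between -0.015 and 0.015 m and y of rod_long in the frame of gauge_tray between 0.028 and 0.052 m); the robot touches nothing.
It also fails if it takes over 48 s, if anything falls off the work surface, if the arm or the gripper's body presses on something with over 40 N, if the wrist force passes 120 N, or if a joint passes its speed limit or range.

## Working session

There is one attempt and no reset: what is moved stays moved. The work goes in short steps, Python scripts to look and compute and a tool call to move; the robot and the scene stay as the last step left them, time stands still between calls to the robot, and variables do not carry over. Pictures are saved under pics/ and viewed, and the job is handed in when it is done.

Besides the shell and the picture viewer there is one more tool, called after "Request:" as name(argument=value, ...) on one line, values as JSON. move_arm: Moves the arm, as the interface text tells. Its arguments: {"type":"object","properties":{"increments":{"type":"string"},"newtons":{"type":"number"}},"required":["increments"]}

```bash
ls; mkdir -p pics
cat > h.py <<'E'
import numpy as np, cv2
from station import bot, vision
def snap(name,f):
    im,d=vision.read_camera(name); cv2.imwrite(f'pics/{f}.png',im[:,:,::-1]); np.savez(f'pics/{f}.npz',im=im,d=d); return im,d
E
python3 - <<'E'
from h import *
o=bot.get_obs(); print(o)
for n in('scene','side'): 
    snap(n,n+'0'); print({k:np.round(v,4).tolist() for k,v in vision.calibration(n).items()})
o=bot.get_obs(); print(o['t'])
E
```

```text
pics
{'t': 0.0, 'q': array([-1.38811485,  0.47778254,  0.02232737,  1.55644906, -0.01148987,
        1.10929268, -0.08310114]), 'joint_vel': array([ 0.0006964 , -0.00094006, -0.00116635, -0.0014105 ,  0.00016508,
        0.00059185, -0.00053029]), 'joint_torque': array([-1.85780627e-04, -5.96476150e+01,  1.60775285e+00, -2.81182677e+01,
        1.24316677e-02,  9.56623204e-03,  6.33424875e-06]), 'eef_pos': array([0.1933639 , 0.64609705, 0.23033826]), 'tool_rot': array([-6.25328375e-05,  1.44861191e-01,  9.89451576e-01, -8.99612433e-04]), 'contact_force': array([ 0.58069555, -1.09815193, -0.3146576 ]), 'torque': array([0.05057446, 0.04186023, 0.02045869]), 'gripper_width': 1.0021569714256988}
{'fx': 604.4518, 'fy': 604.4518, 'cx': 317.4116, 'cy': 237.5037, 'k1': -0.0209, 'R': [[0.3394, -0.9406, 0.0023], [-0.7149, -0.2596, -0.6493], [0.6113, 0.2187, -0.7606]], 't': [-0.4128, 0.4131, 0.6848]}
{'fx': 542.2529, 'fy': 542.2529, 'cx': 320.5532, 'cy': 231.7905, 'k1': -0.033, 'R': [[0.3568, -0.9342, 0.0013], [-0.6495, -0.2491, -0.7184], [0.6714, 0.2555, -0.6957]], 't': [-0.417, 0.3817, 0.7934]}
0.1
```

View pics/scene0.png

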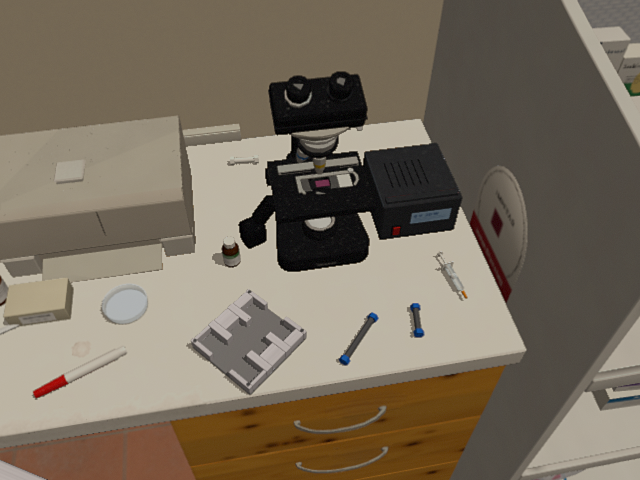

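View pics/side0.png

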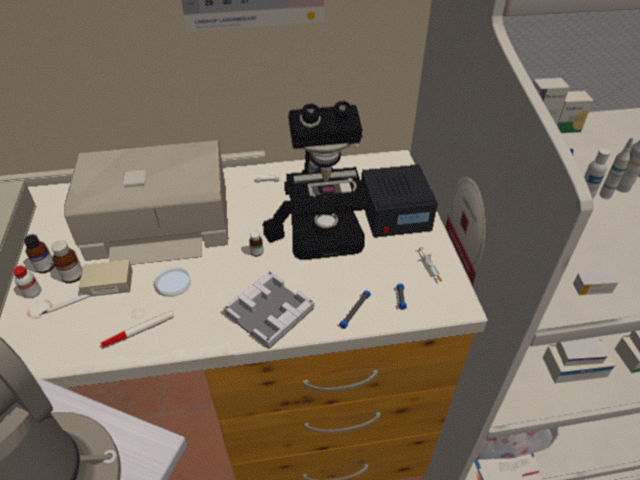

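Candidates in the scene view: dark long rod with blue caps (360,338), dark short rod with blue caps (417,319), white rod-shaped decoy (243,160), pen (80,370), syringe (453,275). By the description I take the two blue-capped dark rods. The tray is at (250,340), turned roughly 40° in the picture.

```bash
cat >> h.py <<'E'
def ray(cal,uv):
    K=np.array([[cal['fx'],0,cal['cx']],[0,cal['fy'],cal['cy']],[0,0,1.]])
    p=cv2.undistortPoints(np.array(uv,float).reshape(-1,1,2),K,np.array([cal['k1'],0,0,0,0.])).reshape(-1,2)
    return np.c_[p,np.ones(len(p))]
def toplane(cal,uv,z,R=None,t=None):
    R=np.array(cal['R']) if R is None else R; t=np.array(cal['t']) if t is None else t
    d=ray(cal,uv)@R; c=-R.T@t
    return c+d*((z-c[2])/d[:,2])[:,None]
def proj(cal,X,R=None,t=None):
    R=np.array(cal['R']) if R is None else R; t=np.array(cal['t']) if t is None else t
    K=np.array([[cal['fx'],0,cal['cx']],[0,cal['fy'],cal['cy']],[0,0,1.]])
    return cv2.projectPoints(np.array(X,float).reshape(-1,1,3),cv2.Rodrigues(R)[0],t,K,np.array([cal['k1'],0,0,0,0.]))[0].reshape(-1,2)
def blobs(m,amin=15):
    n,l,s,c=cv2.connectedComponentsWithStats(m.astype(np.uint8)); return [(c[i],s[i,4]) for i in range(1,n) if s[i,4]>=amin]
def blue(im):
    h=cv2.cvtColor(im,cv2.COLOR_RGB2HSV); return cv2.inRange(h,(98,130,50),(125,255,255))
E
python3 - <<'E'
from h import *
for n in('scene','side'):
    z=np.load(f'pics/{n}0.npz'); im=z['im']; cal=vision.calibration(n)
    for c,a in blobs(blue(im)): print(n,c.round(1),a,toplane(cal,c,.008)[0].round(4))
# tray from depth in the scene view
z=np.load('pics/scene0.npz'); cal=vision.calibration('scene'); R=np.array(cal['R']);t=np.array(cal['t'])
d=z['d']; v,u=np.mgrid[0:480,0:640]; X=(ray(cal,np.c_[u.ravel(),v.ravel()])*d.ravel()[:,None]-t)@R
Z=X[:,2].reshape(480,640)
print('worktop z', [round(float(Z[y,x]),4) for x,y in((210,280),(330,310),(440,330),(150,350))])
m=np.zeros((480,640),np.uint8); m[285:395,185:312]=1
sel=(m>0)&(d>0)&(Z>.013)&(Z<.04)
P=X.reshape(480,640,3)[sel][:,:2]; print(len(P))
r=cv2.minAreaRect((P*1000).astype(np.float32)); print(r, cv2.boxPoints(r))
crop=cv2.resize(z['im'][280:400,180:440],None,fx=3,fy=3,interpolation=cv2.INTER_CUBIC); cv2.imwrite('pics/crop0.png',crop[:,:,::-1])
E
```

```text
scene [414.7 305.9] 42 [ 0.5656 -0.3954  0.008 ]
scene [373.1 316.3] 46 [ 0.5251 -0.3401  0.008 ]
scene [418.2 332.2] 70 [ 0.5211 -0.4118  0.008 ]
scene [344.2 359.4] 70 [ 0.4397 -0.3216  0.008 ]
scene [620.7 399. ] 51 [ 0.5112 -0.7041  0.008 ]
side [592.5 178.5] 31 [ 1.0666 -0.7498  0.008 ]
side [399.6 285.8] 18 [ 0.5671 -0.3964  0.008 ]
side [366.8 292.9] 20 [ 0.5267 -0.3414  0.008 ]
side [402.1 305. ] 38 [ 0.5224 -0.4134  0.008 ]
side [343.4 323.6] 38 [ 0.4414 -0.3231  0.008 ]
side [601.3 368.7] 25 [ 0.5093 -0.7742  0.008 ]
side [570.7 372.4] 35 [ 0.4829 -0.7242  0.008 ]
side [476.9 463.2] 15 [ 0.2679 -0.5979  0.008 ]
worktop z [0.001, 0.0004, -0.0004, 0.0]
2868
((421.6766662597656, -178.93142700195312), (122.14408874511719, 123.75516510009766), 70.1142578125) [[ 342.7153  -215.31454]
 [ 459.09128 -257.4093 ]
 [ 500.63803 -142.54831]
 [ 384.26205 -100.45355]]
```

View pics/crop0.png

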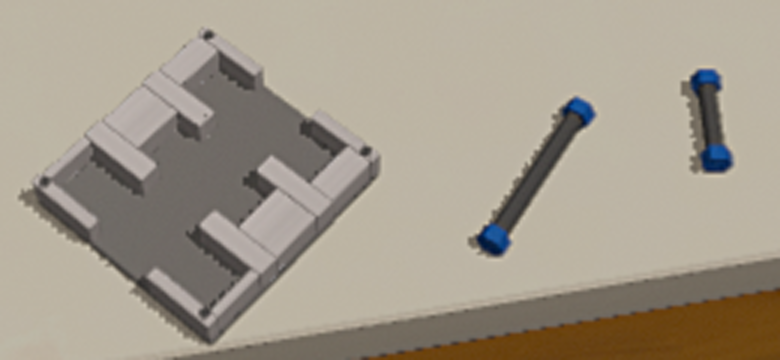

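Run:
```python
from h import *
for n,box in(('scene',(285,395,185,312)),('side',(268,350,218,320))):
    z=np.load(f'pics/{n}0.npz'); cal=vision.calibration(n); R=np.array(cal['R']);t=np.array(cal['t']); d=z['d']
    v,u=np.mgrid[0:480,0:640]; X=((ray(cal,np.c_[u.ravel(),v.ravel()])*d.ravel()[:,None]-t)@R).reshape(480,640,3)
    a,b,c,e=box; P=X[a:b,c:e].reshape(-1,3); P=P[(P[:,2]>.017)&(P[:,2]<.03)]
    r=cv2.minAreaRect((P[:,:2]*1000).astype(np.float32)); print(n,r[0],r[1],r[2])
    ce=np.array(r[0])/1000; th=np.deg2rad(70.1); ex=np.array([np.cos(th),np.sin(th)]); ey=np.array([-ex[1],ex[0]])
    q=(P[:,:2]-ce)@np.c_[ex,ey]
    for yc in(.04,0,-.04):
        s=q[abs(q[:,1]-yc)<.009]; print(yc,[np.round(1000*np.percentile(s[s[:,0]*g>0,0]*g,[2,10,50,98]),1) for g in(1,-1)])
```

```text
scene (421.5238342285156, -178.9394989013672) (122.0987548828125, 123.61251068115234) 70.32269287109375
0.04 [array([53.1, 54.1, 56. , 60. ]), array([54.2, 54.9, 57.7, 59.8])]
0 [array([33.9, 34.8, 45.2, 58.8]), array([35. , 37.6, 48.1, 59.6])]
-0.04 [array([43.3, 43.9, 50.2, 59. ]), array([44.5, 46.5, 53.3, 60.4])]
side (423.0123596191406, -180.5637664794922) (122.7151870727539, 124.50367736816406) 69.56802368164062
0.04 [array([53. , 54.1, 56.7, 60.3]), array([53.1, 53.9, 57. , 59.5])]
0 [array([34.4, 35.3, 45.1, 59. ]), array([34.5, 36.8, 47.7, 59.3])]
-0.04 [array([43.6, 44.4, 50.1, 58.3]), array([44.3, 45.6, 52.6, 59.9])]
```

Run:
```python
from h import *
G={}
pts=[]
for n in('scene','side'):
    z=np.load(f'pics/{n}0.npz'); cal=vision.calibration(n); R=np.array(cal['R']);t=np.array(cal['t']); d=z['d']
    v,u=np.mgrid[0:480,0:640]; X=((ray(cal,np.c_[u.ravel(),v.ravel()])*d.ravel()[:,None]-t)@R); pts.append(X[d.ravel()>0])
X=np.vstack(pts); X=X[(X[:,0]>.15)&(X[:,0]<.9)&(X[:,1]>-.75)&(X[:,1]<.8)]
i=((X[:,0]-.15)/.05).astype(int); j=((X[:,1]+.75)/.05).astype(int)
H=np.full((15,31),-99.); np.maximum.at(H,(i,j),X[:,2]*100)
print('      y',[round(-.75+.05*k,2) for k in range(31)])
for k in range(15): print(round(.15+.05*k,2),' '.join('%4d'%h for h in H[k]))
```

```text
y [-0.75, -0.7, -0.65, -0.6, -0.55, -0.5, -0.45, -0.4, -0.35, -0.3, -0.25, -0.2, -0.15, -0.1, -0.05, 0.0, 0.05, 0.1, 0.15, 0.2, 0.25, 0.3, 0.35, 0.4, 0.45, 0.5, 0.55, 0.6, 0.65, 0.7, 0.75]
0.15  -99  -99  -99  -99  -99  -99  -99  -99  -99  -99  -99    0    0    0    0    0    0    0    0    0    0  -99  -99  -99  -99  -99  -99  -99  -99  -99  -99
0.2  -99  -99  -99  -99  -99  -99  -99  -99  -99  -99  -99  -99  -99    0    0    0    1    0    0    0    1    2  -99  -99  -99  -99  -99  -99  -99  -99  -99
0.25  -99  -99  -99  -99  -99  -99  -99  -99  -99  -99  -99  -99    0    0    0    1    1    0    1    1    7    5  -82  -82  -83  -82  -82  -99  -99  -99  -99
0.3  -99  -99  -99  -99  -99  -99  -99  -99  -99  -99    2    2    0    0    1    1    0    3    3    9    8    8    8  -82  -82  -82  -82  -99  -99  -99  -99
0.35  -99  -99  -99  -99  -99  -99  -99  -99    0    0    2    2    2    0    1    1    3    3    3   12    8    8    8    8  -82  -83  -99  -99  -99  -99  -99
0.4  -99  -99  -99  -99  -99  -99  -99    0    1    2    2    2    2    0    1    1    1   13   14   14   14    0
[... 781 characters left out ...]
14  -82   42   43   43  -99  -99  -99  -99  -99  -99  -99  -99
0.7    8    8  -99  -99   43   45    9    9    9   14   30   14   16    8    0    0   14   14   41   42   42   14  -99  -99  -99  -99  -99  -99  -99  -99  -99
0.75    8  -99  -99  -99  -99   49   49    9    9    9    9   10  -99    0    1    1   39   41   41   41  -99  -99  -99  -99  -99  -99  -99  -99  -99  -99  -99
0.8    8   20   21   49   49   49   48   29    9    9  -99  -99  -99    0    1   40   41   41  -99  -99  -99  -99  -99  -99  -99  -99  -99  -99  -99  -99  -99
0.85   21   48   48   49  -99  -99   46   46    9  -99    0    0    0   40   40   40  -99  -99  -99  -99  -99  -99  -99  -99  -99  -99  -99  -99  -99  -99  -99
```

Request:
move_arm(increments="1 32 -56 0 0 0 -0.14; 1 30 -55 0 0 0 -0.14; 1 30 -55 0 0 0 -0.14; 1 30 -55 0 0 0 -0.14; 1 25 -57 0 0 0 -0.14; 1 25 -58 0 0 0 -0.14; 1 20 -60 0 0 0 -0.14; 1 20 -60 0 0 0 -0.14")

```text
t: 1.1
eef_pos: [0.4038, 0.1928, 0.2313]
tool_rot: [-0.0, 0.65, 0.76, 0.0]
contact_force: [1.5, 0.3, -0.6]
gripper_width: 1.001
```

Request:
move_arm(increments="1 15 -60 0 0 0 -0.14; 1 10 -60 0 0 0 -0.14; 1 7 -60 0 0 0 -0.14; 1 0 -60 0 0 0 -0.14; 1 3 -60 0 0 0 -0.14; 1 10 -60 0 0 0 -0.14; 1 12 -58 0 0 0 -0.14; 1 16 -57 0 0 0 -0.14")

```text
t: 2.1
eef_pos: [0.4767, -0.2818, 0.2312]
tool_rot: [-0.0, 0.954, 0.299, 0.0]
contact_force: [1.1, 0.7, -0.1]
gripper_width: 1.007
```

Request:
move_arm(increments="1 22 -41 -10 0 0 -0.13; 1 22 -41 -10 0 0 -0.13; 1 22 -40 -10 0 0 0; 1 0 0 0 0 0 0; 1 0 0 0 0 0 0; 1 0 0 0 0 0 0; 1 0 0 0 0 0 0; 1 0 0 0 0 0 0")

```text
t: 3.1
eef_pos: [0.5428, -0.4016, 0.2017]
tool_rot: [-0.0, 0.985, 0.175, 0.0]
contact_force: [-0.5, -0.5, -0.5]
gripper_width: 1.0
```

```bash
cat >> h.py <<'E'
from scipy.spatial.transform import Rotation as Ro
def wristRt(o):
    cal=vision.calibration('wrist'); H=np.array(cal['hand_eye']); w,x,y,z=o['tool_rot']
    T=np.eye(4); T[:3,:3]=Ro.from_quat([x,y,z,w]).as_matrix(); T[:3,3]=o['eef_pos']
    C=np.linalg.inv(T@H); return cal,C[:3,:3],C[:3,3]
def jaw(o):
    w,x,y,z=o['tool_rot']; v=Ro.from_quat([x,y,z,w]).as_matrix()[:,1]; return np.rad2deg(np.arctan2(v[1],v[0])),v
E
python3 - <<'E'
from h import *
o=bot.get_obs(); print(o['eef_pos'],o['q'].round(3),jaw(o)); im,d=snap('wrist','w1'); cal,R,t=wristRt(o)
print(np.array(cal['hand_eye']).round(3))
for c,a in blobs(blue(im),60): print(c.round(1),a,toplane(cal,c,.007,R,t)[0].round(4))
E
```

```text
[ 0.54276582 -0.40155677  0.20171834] [-0.005  0.639  0.845  1.624 -0.52   1.117 -0.243] (np.float64(-69.86413055803288), array([ 3.44247538e-01, -9.38878923e-01, -4.94267306e-07]))
[[-0.001 -0.949 -0.317  0.083]
 [ 1.    -0.001  0.     0.   ]
 [-0.    -0.317  0.949 -0.142]
 [ 0.     0.     0.     1.   ]]
[322.6 184.5] 150 [ 0.5651 -0.3984  0.007 ]
[243.8 205.6] 169 [ 0.5243 -0.3406  0.007 ]
[322.8 236.4] 133 [ 0.5216 -0.4147  0.007 ]
[198.3 283.3] 128 [ 0.4393 -0.3224  0.007 ]
```

View pics/w1.png

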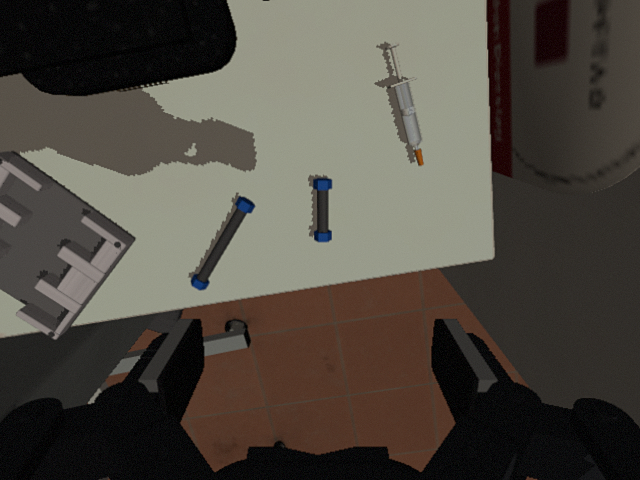

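Request:
move_arm(increments="0.5 1 -3 -34 0 0 0; 0.5 0 0 -34 0 0 0; 0.5 0 0 -34 0 0 0; 0.5 0 0 -34 0 0 0; 0.5 0 0 -30 0 0 0; 0.5 0 0 -20 0 0 0; 0.5 0 0 -11 0 0 0; 0.5 0 0 0 0 0 0", newtons=40)

```text
t: 4.15
eef_pos: [0.5436, -0.4051, 0.0042]
tool_rot: [-0.0, 0.985, 0.175, -0.0]
contact_force: [-0.6, -0.8, 1.2]
gripper_width: 0.5
```

Request:
move_arm(increments="0 0 0 0 0 0 0; 0 0 0 0 0 0 0; 0 0 0 0 0 0 0; 0 0 0 0 0 0 0; 0 0 0 0 0 0 0; 0 0 0 0 0 0 0; 0 0 0 0 0 0 0; 0 0 0 0 0 0 0", newtons=40)

```text
t: 5.15
eef_pos: [0.5442, -0.4057, 0.0055]
tool_rot: [0.001, 0.985, 0.175, 0.001]
contact_force: [-1.0, 0.1, 7.4]
gripper_width: 0.09
```

Run:
```python
from h import *
o=bot.get_obs(); print(o['eef_pos'],o['contact_force'],o['gripper_width']); im,d=snap('wrist','w2'); 
snap('scene','s2')
a=cv2.resize(im[240:480,160:480],(800,600),interpolation=cv2.INTER_CUBIC); cv2.imwrite('pics/w2c.png',a[:,:,::-1])
```

```text
[ 0.54418541 -0.40568972  0.0054579 ] [-1.01535008  0.11019777  7.36210931] 0.09032469240633471
```

View pics/w2c.png

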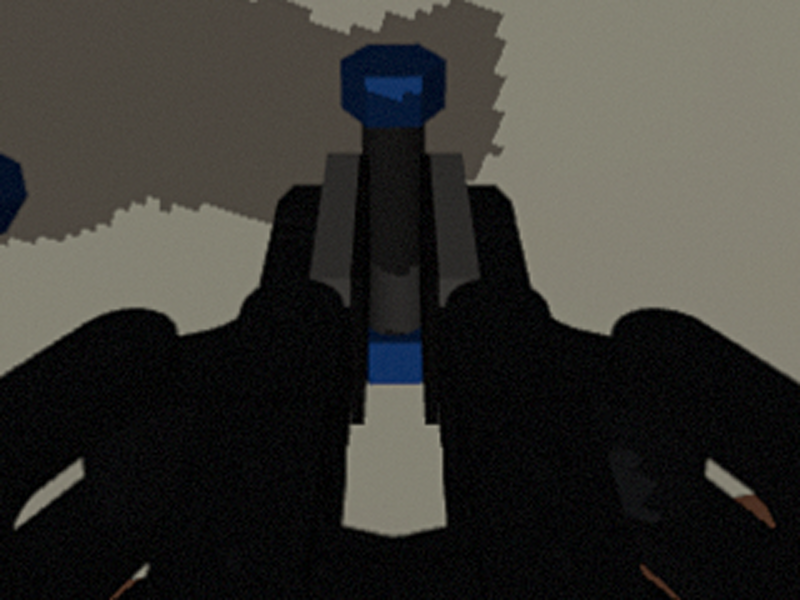

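Request:
move_arm(increments="0 0 0 5 0 0 0; 0 0 0 10 0 0 0; 0 0 0 25 0 0 0; 0 0 0 30 0 0 0; 0 0 0 30 0 0 0; 0 0 0 0 0 0 0; 0 0 0 0 0 0 0; 0 0 0 0 0 0 0", newtons=40)

```text
t: 6.25
eef_pos: [0.5432, -0.4046, 0.1036]
tool_rot: [-0.001, 0.985, 0.175, -0.001]
contact_force: [0.0, 0.1, 0.7]
gripper_width: 0.095
```

Run:
```python
from h import *
o=bot.get_obs(); print(o['eef_pos'],o['contact_force'],o['gripper_width']); im,d=snap('wrist','w3'); 
cv2.imwrite('pics/w3c.png',cv2.resize(im[240:480,160:480],(800,600),interpolation=cv2.INTER_CUBIC)[:,:,::-1])
```

```text
[ 0.54318701 -0.40459668  0.10357267] [0.02247396 0.07016976 0.72483653] 0.09472448700935551
```

View pics/w3c.png

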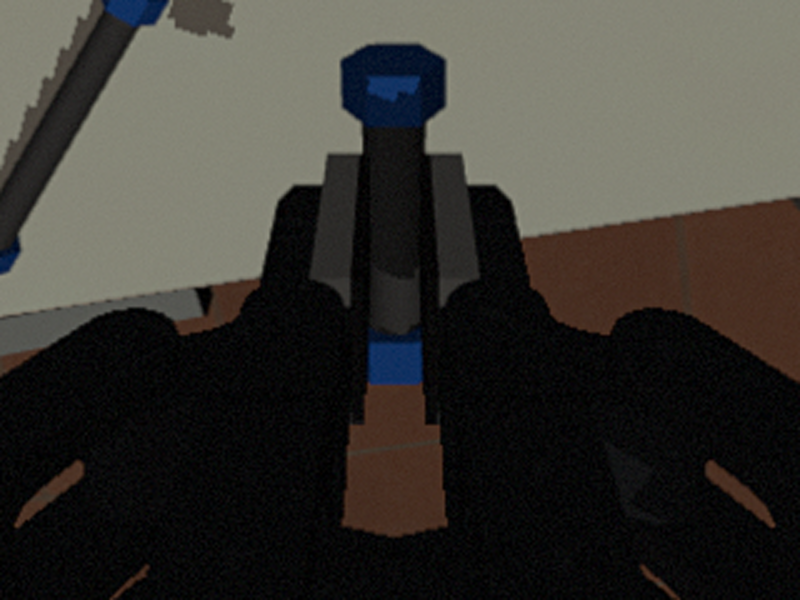

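Request:
move_arm(increments="0 -20 38 0 0 0 0.145; 0 -20 38 0 0 0 0.145; 0 -20 38 0 0 0 0.145; 0 -20 38 0 0 0 0.145; 0 -20 37 0 0 0 0.145; 0 -21 36 0 0 0 0.145; 0 0 0 0 0 0 0; 0 0 0 0 0 0 0", newtons=40)

```text
t: 7.3
eef_pos: [0.4231, -0.1806, 0.1044]
tool_rot: [0.0, 0.82, 0.573, 0.0]
contact_force: [0.3, 0.3, -0.1]
gripper_width: 0.091
```

Run:
```python
from h import *
o=bot.get_obs(); print(o['eef_pos'],o['gripper_width'],jaw(o)[0]); im,d=snap('wrist','w4'); snap('scene','s4')
cal,R,t=wristRt(o); z=o['eef_pos'][2]+.002
w3=np.load('pics/w3.npz')['im']
for I in(im,w3):
  for c,a in blobs(blue(I),40):
    X=toplane(cal,c,z,R,t)[0]; e=np.deg2rad(jaw(o)[0]+90); print(c.round(1),a,X.round(4),'along rod',((X-o['eef_pos'])[:2]@[np.cos(e),np.sin(e)]).round(4))
```

```text
[ 0.4230822  -0.18061168  0.10442158] 0.09133859858078536 -20.11552706184675
[320.3 278.4] 642 [ 0.4321 -0.1622  0.1064] along rod 0.0204
[299.8 278. ] 75 [ 0.4248 -0.1593  0.1064] along rod 0.0206
[317.5 384.5] 391 [ 0.4144 -0.2076  0.1064] along rod -0.0283
[527.4 396.4] 223 [ 0.4962 -0.2438  0.1064] along rod -0.0342
[211.6 241.4] 294 [ 0.3993 -0.1342  0.1064] along rod 0.0355
[316.8 279.4] 409 [ 0.4307 -0.1621  0.1064] along rod 0.02
[153.3 343.6] 203 [ 0.3587 -0.1658  0.1064] along rod -0.0082
[317.5 384.7] 378 [ 0.4143 -0.2077  0.1064] along rod -0.0284
```

View pics/w4.png

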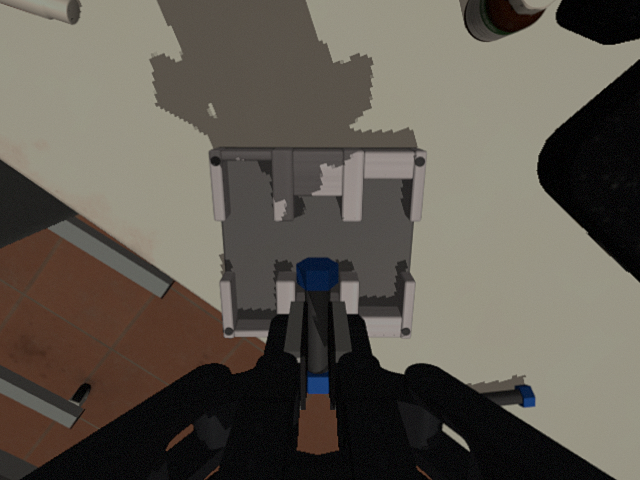

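View pics/s4.png

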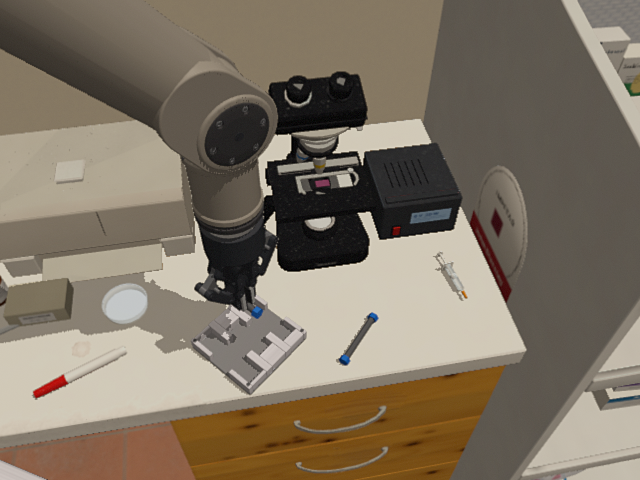

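Run:
```python
from h import *
z=np.load('pics/w4.npz'); im=z['im']
import types
o=bot.get_obs(); cal,R,t=wristRt(o)
g=cv2.cvtColor(im,cv2.COLOR_RGB2GRAY)
S=[]
for u,v in((215,160),(420,160),(229,331),(406,331)):
    w=g[v-7:v+8,u-7:u+8]; m=(w<95).astype(np.uint8); b=max(blobs(m,5),key=lambda q:-np.hypot(*(q[0]-7))); c=b[0]+[u-7,v-7]; S.append(c); print(c,b[1])
X=toplane(cal,S,.022,R,t); print(X.round(4)); c=X.mean(0); print('centre',c)
e=X[1]-X[0]+X[3]-X[2]; print('y-axis(-) angle',np.rad2deg(np.arctan2(e[1],e[0])), 'sides',[np.linalg.norm(X[i]-X[j]).round(4) for i,j in((0,1),(2,3),(0,2),(1,3))])
e=np.deg2rad(-20)+np.pi/2; ex=np.array([np.cos(e),np.sin(e)]); ey=np.array([-ex[1],ex[0]])
# rod edges along column 318: blue extents
m=blue(im)[:,310:328].mean(1)>100; r=np.flatnonzero(m); print(r.min(),r.max(),r)
for v in (r.min(),r.max()):
  for h in(-.005,.009): print(v,h,((toplane(cal,(318,v),o['eef_pos'][2]+h,R,t)[0]-o['eef_pos'])[:2]@ex).round(4))
```

```text
[216.         158.79651163] 172
[418.46 160.88] 100
[228.79699248 331.13533835] 133
[404.74242424 330.75757576] 66
[[ 0.3906 -0.1098  0.022 ]
 [ 0.4961 -0.1499  0.022 ]
 [ 0.3523 -0.2122  0.022 ]
 [ 0.4587 -0.2512  0.022 ]]
centre [ 0.42438894 -0.18077664  0.022     ]
y-axis(-) angle -20.44121412754781 sides [np.float64(0.1128), np.float64(0.1133), np.float64(0.1094), np.float64(0.108)]
262 393 [262 263 267 270 271 272 273 274 275 276 277 278 279 280 281 282 283 284
 285 286 287 288 289 290 376 377 378 379 380 381 382 383 384 385 386 387
 388 389 390 391 392 393]
262 -0.005 0.0244
262 0.009 0.0299
393 -0.005 -0.0384
393 0.009 -0.0269
```

Request:
move_arm(increments="0 0 0 -25 0 0 0; 0 0 0 -25 0 0 0; 0 0 0 -20 0 0 0; 0 0 0 -12 0 0 0; 0 0 0 -6 0 0 0; 0 0 0 -4 0 0 0; 0 0 0 0 0 0 0; 0 0 0 0 0 0 0", newtons=40)

```text
t: 8.4
eef_pos: [0.4229, -0.1802, 0.0127]
tool_rot: [0.0, 0.819, 0.573, 0.0]
contact_force: [0.1, -0.4, 0.1]
gripper_width: 0.089
```

Request:
move_arm(increments="0 0 0 -1 0 0 0; 0.4 0 0 0 0 0 0; 0.4 0 0 0 0 0 0; 0.4 0 0 0 0 0 0; 0.4 0 0 5 0 0 0; 0.4 0 0 25 0 0 0; 0.4 0 0 35 0 0 0; 0.4 0 0 40 0 0 0", newtons=40)

```text
t: 9.4
eef_pos: [0.4221, -0.1802, 0.1173]
tool_rot: [-0.0, 0.819, 0.573, -0.0]
contact_force: [0.2, 0.4, -0.3]
gripper_width: 0.401
```

Run:
```python
from h import *
o=bot.get_obs(); print(o['eef_pos'],o['gripper_width'],o['q'].round(2)); im,d=snap('wrist','w5')
cal,R,t=wristRt(o)
for c,a in blobs(blue(im),40): print(c.round(1),a,toplane(cal,c,.013,R,t)[0].round(4),toplane(cal,c,.007,R,t)[0].round(4))
```

```text
[ 0.42208464 -0.18015608  0.11730894] 0.4008239282502049 [-0.29  0.34  0.67  2.19 -0.32  0.7   0.25]
[318.4 210.6] 352 [ 0.4307 -0.1613  0.013 ] [ 0.4302 -0.1627  0.007 ]
[318.9 278.9] 290 [ 0.4148 -0.2059  0.013 ] [ 0.4139 -0.2084  0.007 ]
[521.7 387.3] 150 [ 0.526  -0.3394  0.013 ] [ 0.5278 -0.3451  0.007 ]
```

View pics/w5.png

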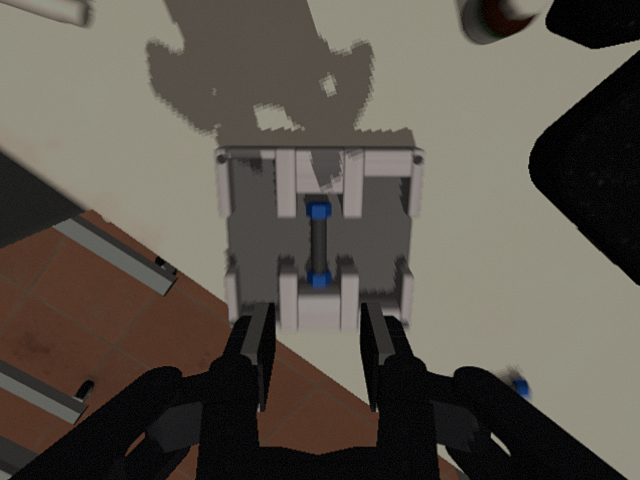

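Request:
move_arm(increments="0.5 7 -19 0 0 0 -0.179; 0.5 8 -19 0 0 0 -0.179; 0.5 7 -19 0 0 0 -0.179; 0.5 8 -19 0 0 0 -0.179; 0.5 7 -19 0 0 0 -0.179; 0.5 8 -19 0 0 0 -0.179; 0.5 7 -19 0 0 0 -0.179; 0.5 8 -18 0 0 0 -0.179", newtons=40)

```text
t: 10.45
eef_pos: [0.4828, -0.3316, 0.1165]
tool_rot: [-0.0, 0.994, -0.108, 0.0]
contact_force: [0.6, 0.0, -0.7]
gripper_width: 0.5
```

Run:
```python
from h import *
o=bot.get_obs(); print(o['eef_pos'],o['gripper_width'],o['q'].round(2),jaw(o)[0]); im,d=snap('wrist','w6')
cal,R,t=wristRt(o)
for c,a in blobs(blue(im),40): print(c.round(1),a,toplane(cal,c,.007,R,t)[0].round(4))
```

```text
[ 0.48275599 -0.33164139  0.11651957] 0.4998826288047168 [-0.18  0.67  0.97  1.92 -0.7   0.93 -0.66] -102.4388615706761
[321.4 173.7] 255 [ 0.5253 -0.3431  0.007 ]
[320.4 298.2] 202 [ 0.4404 -0.3239  0.007 ]
[ 95.7 354.1] 233 [ 0.432  -0.1534  0.007 ]
[162.6 362.3] 241 [ 0.4146 -0.1986  0.007 ]
```

View pics/w6.png

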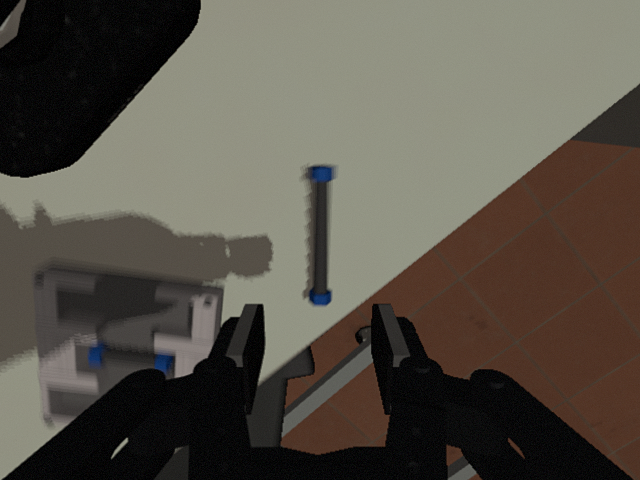

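Request:
move_arm(increments="0.5 0 -1 -25 0 0 0; 0.5 0 0 -25 0 0 0; 0.5 0 0 -25 0 0 0; 0.5 0 0 -20 0 0 0; 0.5 0 0 -10 0 0 0; 0.5 0 0 -7 0 0 0; 0.5 0 0 0 0 0 0; 0 0 0 0 0 0 0", newtons=50)

```text
t: 11.5
eef_pos: [0.4829, -0.3325, 0.0049]
tool_rot: [0.0, 0.994, -0.105, 0.0]
contact_force: [1.0, -0.2, 0.1]
gripper_width: 0.305
```

Request:
move_arm(increments="0 0 0 0 0 0 0; 0 0 0 0 0 0 0; 0 0 0 0 0 0 0; 0 0 0 0 0 0 0; 0 0 0 0 0 0 0; 0 0 0 5 0 0 0; 0 0 0 10 0 0 0; 0 0 0 20 0 0 0", newtons=50)

```text
t: 12.5
eef_pos: [0.4822, -0.3319, 0.0399]
tool_rot: [-0.0, 0.994, -0.105, -0.001]
contact_force: [0.2, -0.8, 0.2]
gripper_width: 0.089
```

Request:
move_arm(increments="0 -11 20 25 0 0 0.1785; 0 -11 20 25 0 0 0.1785; 0 -12 21 10 0 0 0.1785; 0 -12 20 0 0 0 0.1785; 0 -12 21 0 0 0 0.1785; 0 -12 20 0 0 0 0.1785; 0 -12 21 0 0 0 0.1785; 0 -12 21 0 0 0 0.1785", newtons=50)

```text
t: 13.5
eef_pos: [0.3883, -0.168, 0.1003]
tool_rot: [0.0, 0.819, 0.574, 0.001]
contact_force: [0.6, -0.4, -0.7]
gripper_width: 0.087
```

Run:
```python
from h import *
o=bot.get_obs(); print(o['eef_pos'],o['gripper_width'],o['q'].round(2),jaw(o)[0]); im,d=snap('wrist','w7')
snap('scene','s7')
o=bot.get_obs(); print(o['eef_pos'],jaw(o)[0])
```

```text
[ 0.38831431 -0.16798893  0.10027012] 0.08654845229854921 [-0.31  0.31  0.67  2.28 -0.33  0.63  0.26] -19.99965853313011
[ 0.38724226 -0.16663132  0.09991062] -20.096942521113164
```

View pics/w7.png

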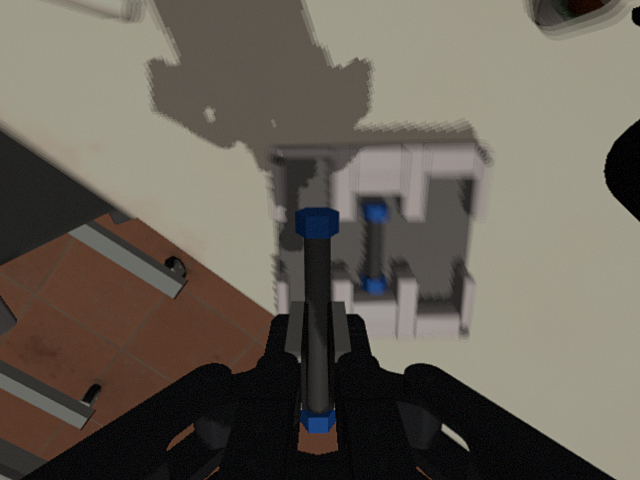

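Run:
```python
from h import *
im=np.load('pics/w7.npz')['im']; o=bot.get_obs(); cal,R,t=wristRt(o); e=np.deg2rad(70); ex=np.array([np.cos(e),np.sin(e)])
m=blue(im)[:,312:324].mean(1)>100; r=np.flatnonzero(m); print(r)
for v in (r.min(),r.max()):
  for h in(-.005,.002,.009): print(v,h,((toplane(cal,(318,v),.1003+h,R,t)[0]-[.3883,-.168,0])[:2]@ex).round(4))
# tray via short rod caps (z .013) 
for c,a in blobs(blue(im),40): print(c,a,toplane(cal,c,.013,R,t)[0]+[.0011,-.0014,0])
```

```text
[208 209 210 211 212 213 214 215 216 217 218 219 220 221 222 223 224 225
 226 227 228 229 230 231 232 233 234 235 236 237 238 414 415 416 417 418
 419 420 421 422 423 424 425 426 427 428 429 430 431 432]
208 -0.005 0.0475
208 0.002 0.0491
208 0.009 0.0508
432 -0.005 -0.0587
432 0.002 -0.0519
432 0.009 -0.0452
[374.69565217 211.89945652] 368 [ 0.42963006 -0.15712234  0.013     ]
[319.94852941 222.79411765] 952 [ 0.39682665 -0.15223713  0.013     ]
[373.63043478 284.28571429] 322 [ 0.41484543 -0.2016778   0.013     ]
[317.65691057 421.2097561 ] 615 [ 0.34503219 -0.2896004   0.013     ]
```

Request:
move_arm(increments="0 0 0 -25 0 0 0; 0 0 0 -25 0 0 0; 0 0 0 -18 0 0 0; 0 0 0 -10 0 0 0; 0 0 0 -6 0 0 0; 0 0 0 -2 0 0 0; 0 0 0 0 0 0 0; 0 0 0 0 0 0 0", newtons=50)

```text
t: 14.6
eef_pos: [0.3889, -0.1682, 0.0137]
tool_rot: [0.0, 0.821, 0.572, 0.0]
contact_force: [0.4, 0.5, -1.0]
gripper_width: 0.082
```

Request:
move_arm(increments="0 0 0 -1.5 0 0 0; 0 0 0 0 0 0 0; 0.23 0 0 0 0 0 0; 0.23 0 0 0 0 0 0; 0.23 0 0 0 0 0 0; 0.23 0 0 0 0 0 0; 0.23 0 0 5 0 0 0; 0.23 0 0 25 0 0 0", newtons=50)

```text
t: 15.6
eef_pos: [0.3877, -0.168, 0.0417]
tool_rot: [-0.001, 0.821, 0.571, -0.001]
contact_force: [0.1, -0.0, 0.5]
gripper_width: 0.227
```

Request:
move_arm(increments="0.23 0 0 40 0 0 0; 0.23 0 0 50 0 0 0; 0.23 0 0 50 0 0 0; 0.23 0 0 0 0 0 0; 0.23 0 0 0 0 0 0; 0.23 0 0 0 0 0 0; 0.23 0 0 0 0 0 0; 0.23 0 0 0 0 0 0")

```text
t: 16.6
eef_pos: [0.3882, -0.1683, 0.1813]
tool_rot: [-0.0, 0.821, 0.571, -0.001]
contact_force: [-0.3, -1.5, -0.2]
gripper_width: 0.23
```

Run:
```python
from h import *
o=bot.get_obs(); print(o['eef_pos'],o['gripper_width'],o['contact_force']); im,d=snap('wrist','w8')
cal,R,t=wristRt(o); c0=np.array([.4232,-.1803]); e=np.deg2rad(69.8); E=np.array([[np.cos(e),-np.sin(e)],[np.sin(e),np.cos(e)]])
def rep(n,im,cal,R,t):
  for c,a in blobs(blue(im),20):
    q=(toplane(cal,c,.013,R,t)[0][:2]-c0)@E; 
    if abs(q).max()<.07: print(n,c.round(1),a,q.round(4))
rep('w',im,cal,R,t)
for n in('scene','side'):
  im,_=snap(n,n+'8'); c=vision.calibration(n); rep(n,im,c,None,None)
```

```text
[ 0.38817742 -0.16829576  0.1812897 ] 0.22974128106030062 [-0.25282728 -1.46715261 -0.17819657]
w [318.1 162.4] 238 [0.0422 0.0355]
w [363.5 188.5] 220 [ 0.0218 -0.0003]
w [362.2 244.8] 189 [-0.0252 -0.0008]
w [318.1 267.6] 190 [-0.0455  0.0356]
scene [237.3 329.8] 59 [0.0246 0.0022]
scene [210.6 337.9] 59 [0.045  0.0377]
scene [260.4 347.2] 78 [-0.0222  0.0015]
scene [253.  372.6] 83 [-0.0425  0.0381]
side [259.8 300.4] 29 [ 0.0246 -0.0002]
side [238.8 306.2] 32 [0.0444 0.0358]
side [277.6 313. ] 37 [-0.0219 -0.0012]
side [271.2 331.2] 44 [-0.042   0.0359]
```

View pics/w8.png

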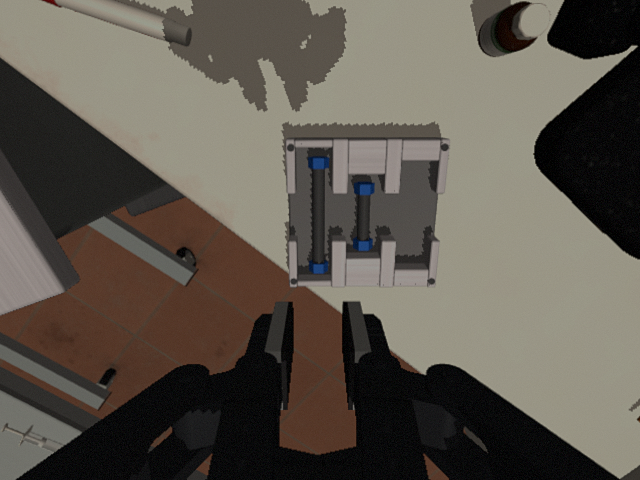

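View pics/scene8.png

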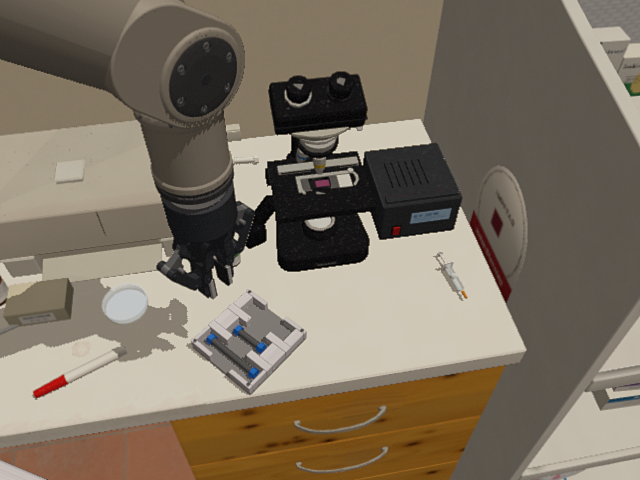

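Both rods lie in their slots: long caps at wrist pixels (318,162) and (318,268), short caps at (363,188) and (362,245). As a last check I'll read the cap heights from the depth, then hand in.

Run:
```python
from h import *
o=bot.get_obs(); cal,R,t=wristRt(o); z=np.load('pics/w8.npz'); d=z['d']
for u,v in((318,162),(318,267),(363,188),(362,244),(318,215),(363,215),(415,220)):
    p=np.median(d[v-1:v+2,u-1:u+2]); print((u,v),((ray(cal,(u,v))*p-t)@R)[0].round(4))
```

```text
(318, 162) [ 0.4052 -0.1274  0.0199]
(318, 267) [ 0.3756 -0.2074  0.0203]
(363, 188) [ 0.4309 -0.158   0.0203]
(362, 244) [ 0.4158 -0.2012  0.0198]
(318, 215) [ 0.3907 -0.1666  0.0181]
(363, 215) [ 0.4242 -0.1789  0.0185]
(415, 220) [ 0.4635 -0.2015  0.0059]
```

Cap tops are at z 20 mm, and 6 + 14 mm is what a rod flat on the slot floor should give.

Run:
```python
from h import *
print(bot.hand_in())
```

```text
the job is handed in; nothing more can be done
None
```

I laid the 54 mm rod in the shortest slot and the 94 mm rod in the longest, left the middle slot empty, and handed the job in at about 17 s with the gripper clear at z 0.18.

- **Position:** in the tray frame, the short rod's middle is at about x 0 ± 2 mm, y 0 ± 2 mm. The long rod's middle is at about x 0 ± 2 mm, y +36 to +38 mm. Both rods are within about 1° of the slot direction.
- **Height:** depth puts all four cap tops at z 20 mm, so both rods lie flat on the slot floors.
- **Disagreements:** the three cameras differed by 2 to 3 mm, about what the stated calibration error would give. While closing on the short rod, the wrist force rose to 7 N and the tool was pushed up about 1 mm, far below the limits. No check failed.

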